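# Lay out the tall grip-tape roll at a tattoo station

## Task

Set up the tattoo station: slide the tallest of the three tape rolls straight up off its post and stand it, on its flat end as it stood on the post, in the empty half of the shallow steel tray. Set it down rather than dropping it, let go, and leave the two other rolls on their posts.

Things in the scene. Friction and masses are not known exactly. Their poses are not given: they have to be found in the camera images.
- roll_tall: The roll to move: stiff black grip tape, 56 mm diameter, 50 mm tall, 25 mm hole, about 0.12 kg. It stands loosely around one (varies) of three fixed steel posts in a row 105 mm apart, each 16 mm thick, top 78 mm above the counter (10 mm above this roll's top), on a fixed plywood base 18 mm thick, 85 by 310 mm. Origin: centre of its underside; z up along its axis.
- roll_low: A roll of the same black tape to be left on its post in the same row: 56 mm in diameter but only 24 mm tall. Origin: centre of its underside; z up along its axis.
- roll_small: A small roll of the same black tape to be left on its post in the same row: 40 mm in diameter, 30 mm tall. Origin: centre of its underside; z up along its axis.
- bay (a point): Centre of the floor of the empty half of a fixed shallow steel tray (250 by 136 mm, rim and divider 13 mm above the counter). The empty half is 120 mm (x) by 130 mm (y) inside, floor 3 mm above the counter; it is the half away from the robot. The other half (-x side) holds two ink bottles 75 mm tall. x, y lie along the tray's sides and turn with it; z up.
Things that resemble listed ones, but are neither listed nor needed, are in the scene too. Leave any green look-alike of the roll_tall alone.

How it is judged:
By the outcome, as a careful person would: the job done as asked, in the order asked, and still so for the second after the job is handed in, with the robot touching nothing.
It also fails if it takes over 35 s, if anything falls off the work surface, if the arm or the gripper's body presses on something with over 40 N, if the wrist force passes 120 N, or if a joint passes its speed limit or range.

## Robot

A 6-joint arm with a two-finger parallel gripper is mounted at the origin on the work surface. World frame = base frame: x ahead of the robot, y to its left, z up, the work surface at z = 0. Lengths are in m, angles in degrees, forces in N, time in s.
With the tool pointing down it reaches from about 0.3 to 0.775 m from the base axis. Payload 14.6 kg.
Tool frame: the origin (TCP) lies at the centre of the arm's flange, where the gripper is bolted on; the fingertips stand 199 mm ahead of it and the grasp point (between the pads) lies 180 mm ahead of it; x points along the fingers, y is the direction in which the jaws open and shut, and the axes are right-handed (so a half turn about x gives the same grasp; the last joint's range is limited). The gripper opens to 94 mm and grips with 3 to 60 N. Pads are 16 mm wide; open, the fingers measure 119 mm over their backs; the gripper's body (75 mm by 177 mm) begins 78 mm behind the grasp point.
Start: joints at [-71.138, 17.183, 87.147, -0, 75.671, -3.816], TCP at [0.212, -0.507, 0.405] pointing down, gripper open.
Joint ranges: [-173.82, 173.82], [-45.26, 126.66], [13.44, 144.39], [-59.66, 239.66], [0, 175.72], [-146.38, 146.38]. Speed limits (degrees/s): [127.2, 127.2, 147.25, 180, 180, 180].

## Interface

Orientations are given as [roll, pitch, yaw] about the fixed x, y, z axes, in that order (R = Rz(yaw) Ry(pitch) Rx(roll)).
In Python, from rig import telemetry, cams, ticket gives the robot as it stands.
- The arm moves only by the tool servo_tool, never from a script. Its argument "rows" is a list of rows, each an object with "travel": the shift along the tool's x, y, z in m, a list of three; "turn": the turn, a rotation vector about the tool's x, y, z in rad, a list of three. A call has 1 to 8 rows; each row shifts and turns the pose as measured when the row begins, along the tool's axes as they then stand; what a row does not reach is not made up. A row lasts 1/12 s, in which the tool goes at most 41.7 mm and 7.16 degrees, less where a joint would pass 70% of its speed; a pose out of reach is approached as far as the arm can. A call is refused whole if a number of a shift passes 0.0417 or a number of a turn 0.125, either way. A call with a gripper value outside its range is refused whole. "hand" is the opening, from 0 (shut) to 1 (fully open), set as the call begins (left out, the last holds). The fingers move at their own pace and stop on an object; "newtons" is the grip in N (left out, the last holds). Time passes only in rows, so rows that do not move let the fingers close. It gives the time, the measured TCP pose, the force and the opening at its end, in the units of the state.
- telemetry.get_obs(): the state, without advancing time (a new reading comes with each control period).
- cams.camera(name): name is "side" or "top"; returns a dict with "color" (480x640x3 uint8, red, green, blue), "vertical_fov" (degrees; the focal length in pixels is half the picture's height over the tangent of half this angle, whatever the lens; pixels are square), "cx", "cy" (the principal point, pixels), "R" (3x3) and "t" (3): a world point X has camera coordinates R X + t. Camera axes: x right, y down, z forward; pixel columns grow to the right and rows downward; lengths in m; the calibration is good to about 2 mm. A picture is of the moment at which its call begins. There is no depth.
- ticket.sign_off(): hands the job in, once; it reports no verdict.
The state is a dict: "t": time; "joint_pos": joint angles; "qvel": joint speeds; "joint_efforts": joint torques, N m; "position": TCP position; "eef_rot": TCP orientation; "ft_force": force on the tool from outside, world axes, zero at the start; "wrist_torque": the same for the moment, N m; "finger_gap": finger opening in m.
Only numpy, scipy, OpenCV 4.12 (cv2) and the standard library are available. Lean on these libraries where they do the work, as an engineer would, in place of code of your own. Each camera call takes 0.05 s, during which the arm holds its last target.

## Working session

There is one attempt and no reset: what is moved stays moved. The work goes in short steps, Python scripts to look and compute and a tool call to move; the robot and the scene stay as the last step left them, time stands still between calls to the robot, and variables do not carry over. Pictures are saved under pics/ and viewed, and the job is handed in when it is done.

Besides the shell and the picture viewer there is one more tool, called after ">>>" by a JSON object that holds its "fn" and its "kwargs". servo_tool: Moves the arm, as the interface text tells. Its arguments: {"type":"object","properties":{"rows":{"type":"array"},"hand":{"type":"number"},"newtons":{"type":"number"}},"required":["rows"]}

```bash
mkdir -p pics
python3 - <<'E'
from rig import telemetry, cams
import cv2, pickle
print(telemetry.get_obs())
for n in("side","top"):
    c=cams.camera(n); cv2.imwrite(f"pics/{n}0.png",c["color"][:,:,::-1]); pickle.dump(c,open(f"{n}0.pkl","wb"))
    print(n,c["vertical_fov"],c["cx"],c["cy"],c["R"],c["t"])
E
```

```text
{'t': 0.0, 'joint_pos': array([-7.11375053e+01,  1.72135422e+01,  8.71814470e+01,  3.07330094e-04,
        7.56715758e+01, -3.81563977e+00]), 'qvel': array([-0.12287187, -0.09659258,  0.00161772,  0.07600159, -0.17392399,
       -0.07594992]), 'joint_efforts': array([-2.66621682e-04, -5.31802154e+01, -3.52730334e+01,  7.08201667e-02,
        2.44173309e-02, -7.58216947e-05]), 'position': array([ 0.21203975, -0.50743345,  0.40409771]), 'eef_rot': array([-94.07186712,  89.93343431, 108.6061911 ]), 'ft_force': array([0.4030138 , 0.05359188, 0.16027163]), 'wrist_torque': array([0.03318682, 0.00498046, 0.02471034]), 'finger_gap': 0.09411908372630158}
side 45.259645536946415 309.69200544208064 239.92097583963522 [[-0.99892448 -0.0458414   0.00695994]
 [-0.03157949  0.56273055 -0.82603696]
 [ 0.03395012 -0.82536834 -0.56357297]] [0.48861581 0.08323359 1.07806377]
top 42.67078832240665 319.14755667087934 242.30153608162462 [[-1.30632283e-04 -9.99884430e-01  1.52022828e-02]
 [-9.90736209e-01 -1.93506887e-03 -1.35786670e-01]
 [ 1.35800395e-01 -1.50791902e-02 -9.90621457e-01]] [-0.03974606  0.47801235  0.99752737]
```

View pics/side0.png

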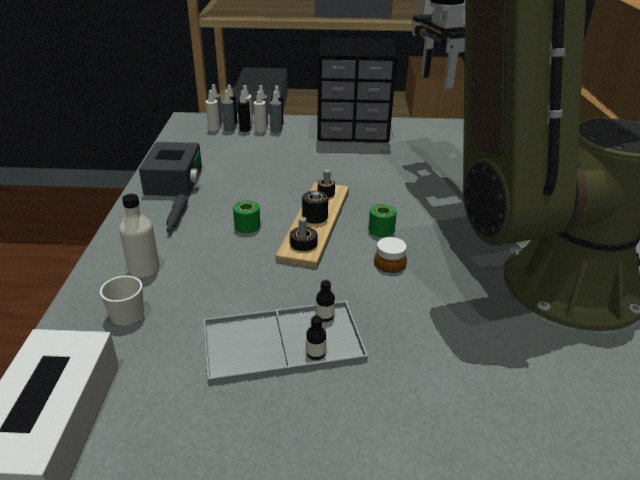

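View pics/top0.png

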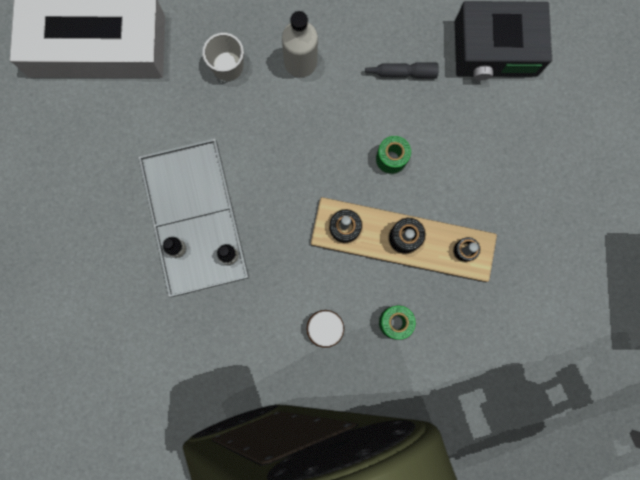

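```bash
cat > h.py <<'E'
import numpy as np,cv2,pickle
def load(n): return pickle.load(open(n+".pkl","rb"))
def f(c): return 240/np.tan(np.radians(c["vertical_fov"]/2))
def proj(c,X):
    p=np.asarray(c["R"])@np.asarray(X)+c["t"]; return np.array([c["cx"]+f(c)*p[0]/p[2],c["cy"]+f(c)*p[1]/p[2]])
def back(c,uv,z):
    d=np.array([(uv[0]-c["cx"])/f(c),(uv[1]-c["cy"])/f(c),1]); R=np.asarray(c["R"]); o=-R.T@c["t"]; d=R.T@d
    return o+d*(z-o[2])/d[2]
def crop(c,x0,y0,w,h,s,name): cv2.imwrite("pics/"+name,cv2.resize(np.ascontiguousarray(c["color"][y0:y0+h,x0:x0+w,::-1]),None,fx=s,fy=s,interpolation=cv2.INTER_CUBIC))
E
python3 - <<'E'
from h import *
t=load("top0");s=load("side0")
crop(t,305,190,200,100,4,"t_rack.png");crop(s,270,160,90,110,5,"s_rack.png");crop(t,130,130,130,175,3,"t_tray.png")
E
```

```text
(no output)
```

View pics/t_rack.png

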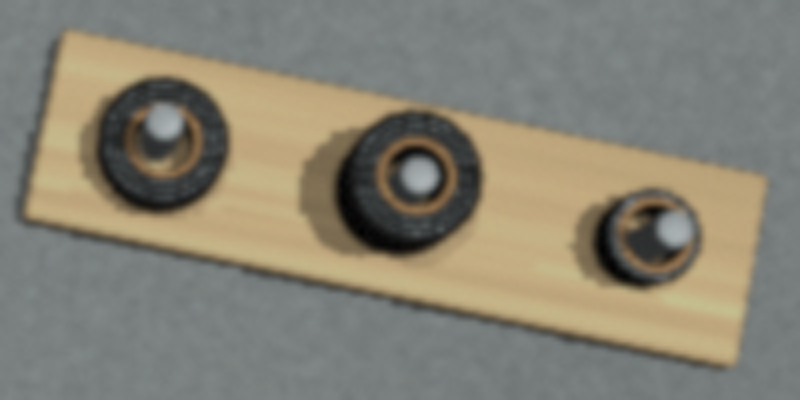

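View pics/s_rack.png

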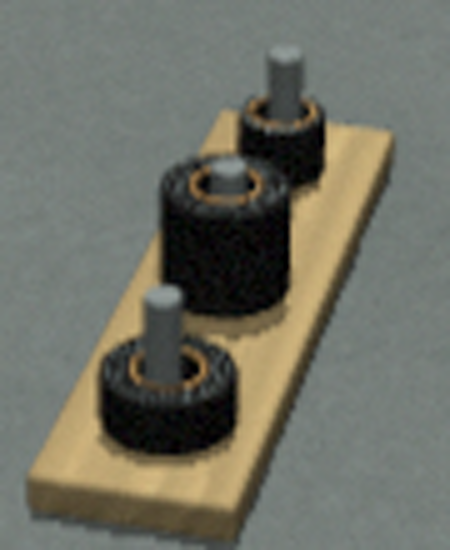

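View pics/t_tray.png

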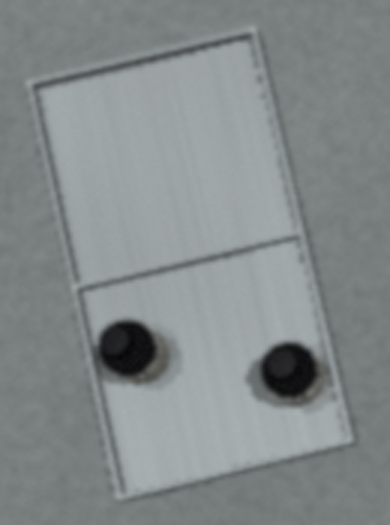

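Run:
```python
from h import *
t=load("top0");s=load("side0")
T=lambda x,y,z:back(t,(305+(x+.5)/4-.5,190+(y+.5)/4-.5),z)
S=lambda x,y,z:back(s,(270+(x+.5)/5-.5,160+(y+.5)/5-.5),z)
np.set_printoptions(precision=4,suppress=True)
print("posts",T(164,123,.078),T(419,174,.078),T(675,230,.078))
print("posts side",S(164,295,.078),S(231,164,.078),S(285,52,.078))
print("roll top",T(417,176,.068),"side",S(226,184,.068))
Q=lambda x,y,z=.013:back(t,(130+(x+.5)/3-.5,130+(y+.5)/3-.5),z)
C=[Q(30,83),Q(255,30),Q(353,440),Q(118,497),Q(78,288),Q(299,237)]
for c in C: print(c)
far=(C[0]+C[1])/2; near=(C[2]+C[3])/2; d=(C[4]+C[5])/2
u=far-near;print("len",np.linalg.norm(u),"w",np.linalg.norm(C[0]-C[1]),np.linalg.norm(C[2]-C[3]),"yaw",np.degrees(np.arctan2(u[1],u[0])), "bay",(far+d)/2, "center",(far+near)/2)
print("bay side px",proj(s,(far+d)/2))
for p in C: print(proj(s,p))
```

```text
posts [ 0.5076 -0.0813  0.078 ] [ 0.4871 -0.1839  0.078 ] [ 0.4645 -0.2866  0.078 ]
posts side [ 0.5074 -0.0784  0.078 ] [ 0.4853 -0.1824  0.078 ] [ 0.465  -0.2846  0.078 ]
roll top [ 0.4878 -0.1847  0.068 ] side [ 0.4873 -0.1829  0.068 ]
[0.629  0.2718 0.013 ]
[0.6612 0.1427 0.013 ]
[0.4224 0.082  0.013 ]
[0.3902 0.2132 0.013 ]
[0.5089 0.2398 0.013 ]
[0.5388 0.1148 0.013 ]
len 0.24614657463911374 w 0.1330255343204442 0.1350432785225677 yaw 14.0171760871204 bay [0.5845 0.1923 0.013 ] center [0.5257 0.1774 0.013 ]
bay side px [245.4671 340.1472]
[208.83   376.3018]
[204.4327 317.7883]
[345.3675 299.5255]
[366.2373 354.1413]
[289.8554 363.7061]
[277.9607 309.4378]
```

```bash
cat > plan.py <<'E'
import sys,json
from h import *
from scipy.spatial.transform import Rotation as Ro
from rig import telemetry
def target(yd): # tool x down, tool y at world yaw yd
    a=np.radians(yd); x=np.array([0,0,-1.]); y=np.array([np.cos(a),np.sin(a),0]); return Ro.from_matrix(np.c_[x,y,np.cross(x,y)])
def go(grasp,yd,vmax=.037,wmax=6.5,nmax=8):
    o=telemetry.get_obs(); p=o["position"]; R=Ro.from_euler("xyz",o["eef_rot"],degrees=True)
    y=R.as_matrix()[:,1]; print("t",o["t"],"grasp",np.round(p+.18*R.as_matrix()[:,0],4),"yaw y",np.degrees(np.arctan2(y[1],y[0])).round(2),"F",o["ft_force"].round(1),"gap",o["finger_gap"].round(4),"j",o["joint_pos"].round(1))
    G=target(yd); goal=np.array(grasp)+[0,0,.18]
    rv=(R.inv()*G).as_rotvec(); d=goal-p
    n=int(np.ceil(max(np.linalg.norm(d)/vmax,np.degrees(np.linalg.norm(rv))/wmax,1)))
    print("dist",d.round(4),"rot",np.degrees(rv).round(2),"n",n)
    rows=[]
    for i in range(min(n,nmax)):
        rows.append({"travel":[round(float(v),4) for v in R.inv().apply(d/n)],"turn":[round(float(v),3) for v in rv/n]})
        R=R*Ro.from_rotvec(rv/n)
    print(json.dumps(rows))
if __name__=="__main__":
    a=[float(v) for v in sys.argv[1:]]; go(a[:3],a[3],*a[4:6])
E
python3 plan.py .4875 -.1837 .17 -11.8; python3 plan.py .4875 -.1837 .17 168.2
```

```text
Traceback (most recent call last):
  File "plan.py", line 20, in <module>
    a=[float(v) for v in sys.argv[1:]]; go(a[:3],a[3],*a[4:6])
                                        ~~^^^^^^^^^^^^^^^^^^^^
  File "plan.py", line 9, in go
    y=R.as_matrix()[:,1]; print("t",o["t"],"grasp",np.round(p+.18*R.as_matrix()[:,0],4),"yaw y",np.degrees(np.arctan2(y[1],y[0])).round(2),"F",o["ft_force"].round(1),"gap",o["finger_gap"].round(4),"j",o["joint_pos"].round(1))
                                                                                                                                                                            ^^^^^^^^^^^^^^^^^^^^^
AttributeError: 'float' object has no attribute 'round'
Traceback (most recent call last):
  File "plan.py", line 20, in <module>
    a=[float(v) for v in sys.argv[1:]]; go(a[:3],a[3],*a[4:6])
                                        ~~^^^^^^^^^^^^^^^^^^^^
  File "plan.py", line 9, in go
    y=R.as_matrix()[:,1]; print("t",o["t"],"grasp",np.round(p+.18*R.as_matrix()[:,0],4),"yaw y",np.degrees(np.arctan2(y[1],y[0])).round(2),"F",o["ft_force"].round(1),"gap",o["finger_gap"].round(4),"j",o["joint_pos"].round(1))
                                                                                                                                                                            ^^^^^^^^^^^^^^^^^^^^^
AttributeError: 'float' object has no attribute 'round'
```

```bash
sed -i 's/o\["finger_gap"\].round(4)/round(o["finger_gap"],4)/' plan.py
python3 plan.py .4875 -.1837 .17 -11.8; python3 plan.py .4875 -.1837 .17 168.2
```

```text
t 0.1 grasp [ 0.212  -0.5073  0.2241] yaw y -67.32 F [ 0.   0.6 -0.8] gap 0.0942 j [-71.1  17.2  87.2  -0.   75.7  -3.8]
dist [ 0.2755  0.3238 -0.0541] rot [-5.552e+01 -3.000e-02  5.000e-02] n 12
[{"travel": [0.0045, -0.016, -0.0316], "turn": [-0.081, -0.0, 0.0]}, {"travel": [0.0045, -0.0134, -0.0328], "turn": [-0.081, -0.0, 0.0]}, {"travel": [0.0045, -0.0108, -0.0338], "turn": [-0.081, -0.0, 0.0]}, {"travel": [0.0045, -0.008, -0.0345], "turn": [-0.081, -0.0, 0.0]}, {"travel": [0.0045, -0.0052, -0.035], "turn": [-0.081, -0.0, 0.0]}, {"travel": [0.0045, -0.0023, -0.0353], "turn": [-0.081, -0.0, 0.0]}, {"travel": [0.0045, 0.0005, -0.0354], "turn": [-0.081, -0.0, 0.0]}, {"travel": [0.0045, 0.0034, -0.0353], "turn": [-0.081, -0.0, 0.0]}]
t 0.1 grasp [ 0.212  -0.5073  0.2241] yaw y -67.32 F [ 0.   0.6 -0.8] gap 0.0942 j [-71.1  17.2  87.2  -0.   75.7  -3.8]
dist [ 0.2755  0.3238 -0.0541] rot [1.2448e+02 6.0000e-02 4.0000e-02] n 20
[{"travel": [0.0027, -0.0096, -0.0189], "turn": [0.109, 0.0, 0.0]}, {"travel": [0.0027, -0.0116, -0.0178], "turn": [0.109, 0.0, 0.0]}, {"travel": [0.0027, -0.0135, -0.0164], "turn": [0.109, 0.0, 0.0]}, {"travel": [0.0027, -0.0152, -0.0149], "turn": [0.109, 0.0, 0.0]}, {"travel": [0.0027, -0.0167, -0.0131], "turn": [0.109, 0.0, 0.0]}, {"travel": [0.0027, -0.018, -0.0112], "turn": [0.109, 0.0, 0.0]}, {"travel": [0.0027, -0.0191, -0.0092], "turn": [0.109, 0.0, 0.0]}, {"travel": [0.0027, -0.02, -0.0071], "turn": [0.109, 0.0, 0.0]}]
```

Candidates in the top picture, all rolls:
- Black, middle: (407,235)
- Black, left, low: (346,225)
- Black, right, small: (467,249)
- Green: (394,154) and (398,323)

I choose the middle one. The crops show it as wide and tall, with its post barely showing above it, and neither green roll is on a post.

>>> {"fn": "servo_tool", "kwargs": {"rows": [{"travel": [0.0045,-0.016,-0.0316],"turn": [-0.081,0,0]},{"travel": [0.0045,-0.0134,-0.0328],"turn": [-0.081,0,0]},{"travel": [0.0045,-0.0108,-0.0338],"turn": [-0.081,0,0]},{"travel": [0.0045,-0.008,-0.0345],"turn": [-0.081,0,0]},{"travel": [0.0045,-0.0052,-0.035],"turn": [-0.081,0,0]},{"travel": [0.0045,-0.0023,-0.0353],"turn": [-0.081,0,0]},{"travel": [0.0045,0.0005,-0.0354],"turn": [-0.081,0,0]},{"travel": [0.0045,0.0034,-0.0353],"turn": [-0.081,0,0]}], "hand": 1}}

```text
t: 0.77
position: [0.3966, -0.2847, 0.3649]
eef_rot: [-106.6, 89.8, 134.2]
ft_force: [1.0, -0.9, -0.6]
finger_gap: 0.0939
```

```bash
python3 plan.py .4875 -.1837 .17 -11.8
```

```text
t 0.7667 grasp [ 0.3962 -0.2842  0.1849] yaw y -29.21 F [ 1.  -0.9 -0.6] gap 0.0939 j [-40.   11.6  99.7   0.   68.9 -10.8]
dist [ 0.0909  0.101  -0.0149] rot [-17.41  -0.09   0.19] n 4
[{"travel": [0.0037, 0.0075, -0.0331], "turn": [-0.076, -0.0, 0.001]}, {"travel": [0.0037, 0.01, -0.0325], "turn": [-0.076, -0.0, 0.001]}, {"travel": [0.0037, 0.0124, -0.0316], "turn": [-0.076, -0.0, 0.001]}, {"travel": [0.0037, 0.0148, -0.0306], "turn": [-0.076, -0.0, 0.001]}]
```

>>> {"fn": "servo_tool", "kwargs": {"rows": [{"travel": [0.0037,0.0075,-0.0331],"turn": [-0.076,0,0.001]},{"travel": [0.0037,0.01,-0.0325],"turn": [-0.076,0,0.001]},{"travel": [0.0037,0.0124,-0.0316],"turn": [-0.076,0,0.001]},{"travel": [0.0037,0.0148,-0.0306],"turn": [-0.076,0,0.001]},{"travel": [0,0,0],"turn": [0,0,0]}]}}

```text
t: 1.18
position: [0.4924, -0.1726, 0.3477]
eef_rot: [-157.6, 89.8, 102.1]
ft_force: [0.2, 0.1, -0.2]
finger_gap: 0.094
```

```bash
python3 plan.py .4875 -.1837 .11 -11.8 .02
```

```text
t 1.1833 grasp [ 0.4923 -0.172   0.1677] yaw y -10.36 F [ 0.2  0.1 -0.2] gap 0.094 j [-23.4  16.8  95.6   0.2  67.7 -13.1]
dist [-0.0049 -0.0111 -0.0577] rot [ 1.44 -0.17  0.07] n 3
[{"travel": [0.0192, -0.0009, 0.004], "turn": [0.008, -0.001, 0.0]}, {"travel": [0.0192, -0.0009, 0.004], "turn": [0.008, -0.001, 0.0]}, {"travel": [0.0192, -0.0009, 0.004], "turn": [0.008, -0.001, 0.0]}]
```

>>> {"fn": "servo_tool", "kwargs": {"rows": [{"travel": [0.0192,-0.0009,0.004],"turn": [0.008,-0.001,0]},{"travel": [0.0192,-0.0009,0.004],"turn": [0.008,-0.001,0]},{"travel": [0.0192,-0.0009,0.004],"turn": [0.008,-0.001,0]},{"travel": [0,0,0],"turn": [0,0,0]},{"travel": [0,0,0],"turn": [0,0,0]}]}}

```text
t: 1.6
position: [0.4881, -0.1822, 0.2878]
eef_rot: [-89.1, 89.9, 169.3]
ft_force: [0.5, -0.6, 0.7]
finger_gap: 0.0936
```

```bash
python3 plan.py .4875 -.1837 .11 -11.8 .02
python3 - <<'E'
from h import *
from rig import cams
for n in("side","top"):
    c=cams.camera(n); pickle.dump(c,open(n+"1.pkl","wb")); c["color"]=c["color"].copy()
    cv2.imwrite(f"pics/{n}1.png",c["color"][:,:,::-1])
crop(load("side1"),240,100,150,170,4,"s1.png")
E
```

```text
t 1.6 grasp [ 0.4877 -0.1821  0.1078] yaw y -11.55 F [ 0.5 -0.6  0.7] gap 0.0936 j [-24.5  21.   98.8  -0.   60.3 -12.9]
dist [-0.0006 -0.0015  0.0022] rot [0.25 0.   0.13] n 1
[{"travel": [-0.0022, -0.0003, 0.0016], "turn": [0.004, 0.0, 0.002]}]
```

View pics/s1.png

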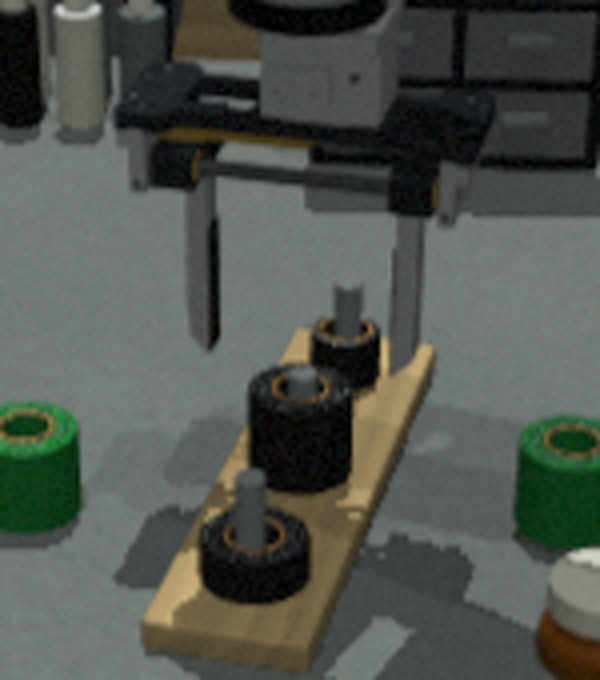

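View pics/top1.png

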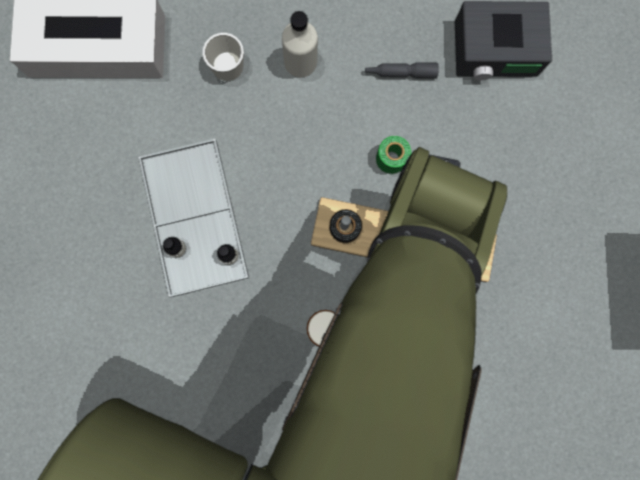

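In the side crop the open fingers, with tips at crop (207,350) and (400,370), straddle the tall roll at (300,430). They line up across the row and stay clear of the neighbours. Descending.

>>> {"fn": "servo_tool", "kwargs": {"rows": [{"travel": [0.014,-0.0003,0.0016],"turn": [0.004,0,0.002]},{"travel": [0.015,0,0],"turn": [0,0,0]},{"travel": [0.015,0,0],"turn": [0,0,0]},{"travel": [0.01,0,0],"turn": [0,0,0]},{"travel": [0.0,0,0],"turn": [0,0,0]},{"travel": [0.0,0,0],"turn": [0,0,0]}]}}

```text
t: 2.2
position: [0.4892, -0.1845, 0.2396]
eef_rot: [77.8, 89.3, -24.0]
ft_force: [0.2, -0.9, -0.1]
finger_gap: 0.0942
```

```bash
python3 plan.py .4875 -.1837 .049 -11.8 .02
```

```text
t 2.2 grasp [ 0.4911 -0.1853  0.0596] yaw y -11.79 F [ 0.2 -0.9 -0.1] gap 0.0942 j [-24.7  25.2 100.4   0.   53.7 -12.9]
dist [-0.0017  0.0008 -0.0106] rot [ 0.01  0.14 -0.65] n 1
[{"travel": [0.0105, -0.0019, -0.0004], "turn": [0.0, 0.002, -0.011]}]
```

>>> {"fn": "servo_tool", "kwargs": {"rows": [{"travel": [0.0105,-0.0019,-0.0004],"turn": [0,0.002,-0.011]},{"travel": [0,0,0],"turn": [0,0,0]},{"travel": [0,0,0],"turn": [0,0,0]}]}}

```text
t: 2.45
position: [0.4879, -0.1839, 0.2304]
eef_rot: [66.0, 89.9, -35.8]
ft_force: [-0.1, 0.5, 0.6]
finger_gap: 0.094
```

```bash
python3 plan.py .4875 -.1837 .049 -11.8 .02
```

```text
t 2.45 grasp [ 0.4882 -0.1841  0.0504] yaw y -11.79 F [-0.1  0.5  0.6] gap 0.094 j [-24.7  26.  100.8  -0.   53.1 -12.9]
dist [-0.0004  0.0002 -0.0014] rot [ 0.01  0.06 -0.13] n 1
[{"travel": [0.0014, -0.0004, -0.0001], "turn": [0.0, 0.001, -0.002]}]
```

Close the gripper with moderate force.

>>> {"fn": "servo_tool", "kwargs": {"rows": [{"travel": [0.0014,-0.0004,-0.0001],"turn": [0,0.001,-0.002]},{"travel": [0,0,0],"turn": [0,0,0]},{"travel": [0,0,0],"turn": [0,0,0]},{"travel": [0,0,0],"turn": [0,0,0]},{"travel": [0,0,0],"turn": [0,0,0]},{"travel": [0,0,0],"turn": [0,0,0]},{"travel": [0,0,0],"turn": [0,0,0]},{"travel": [0,0,0],"turn": [0,0,0]}], "hand": 0, "newtons": 20}}

```text
t: 3.12
position: [0.4877, -0.1838, 0.2301]
eef_rot: [83.6, 89.9, -18.2]
ft_force: [0.5, -1.2, -0.3]
finger_gap: 0.0545
```

```bash
python3 plan.py .4875 -.1837 .18 -11.8 .02
```

```text
t 3.1167 grasp [ 0.488  -0.1839  0.0501] yaw y -11.79 F [ 0.5 -1.2 -0.3] gap 0.0545 j [-24.7  26.  100.8   0.   53.1 -12.9]
dist [-2.000e-04  1.000e-04  1.299e-01] rot [ 0.01  0.01 -0.1 ] n 7
[{"travel": [-0.0186, -0.0, -0.0], "turn": [0.0, 0.0, -0.0]}, {"travel": [-0.0186, -0.0, -0.0], "turn": [0.0, 0.0, -0.0]}, {"travel": [-0.0186, -0.0, -0.0], "turn": [0.0, 0.0, -0.0]}, {"travel": [-0.0186, -0.0, -0.0], "turn": [0.0, 0.0, -0.0]}, {"travel": [-0.0186, -0.0, -0.0], "turn": [0.0, 0.0, -0.0]}, {"travel": [-0.0186, -0.0, -0.0], "turn": [0.0, 0.0, -0.0]}, {"travel": [-0.0186, -0.0, -0.0], "turn": [0.0, 0.0, -0.0]}]
```

>>> {"fn": "servo_tool", "kwargs": {"rows": [{"travel": [-0.006,0,0],"turn": [0,0,0]},{"travel": [-0.008,0,0],"turn": [0,0,0]},{"travel": [-0.01,0,0],"turn": [0,0,0]},{"travel": [-0.01,0,0],"turn": [0,0,0]},{"travel": [-0.01,0,0],"turn": [0,0,0]}]}}

```text
t: 3.53
position: [0.4873, -0.1836, 0.2765]
eef_rot: [-106.8, 89.9, 151.4]
ft_force: [0.0, 1.2, 0.2]
finger_gap: 0.0547
```

```bash
python3 plan.py .488 -.1839 .18 -11.8 .02
```

```text
t 3.5333 grasp [ 0.487  -0.1834  0.0965] yaw y -11.79 F [0.  1.2 0.2] gap 0.0547 j [-24.7  21.9  99.3   0.   58.9 -12.9]
dist [ 0.0007 -0.0003  0.0835] rot [ 0.01 -0.03  0.11] n 5
[{"travel": [-0.0167, 0.0001, 0.0], "turn": [0.0, -0.0, 0.0]}, {"travel": [-0.0167, 0.0001, 0.0], "turn": [0.0, -0.0, 0.0]}, {"travel": [-0.0167, 0.0001, 0.0], "turn": [0.0, -0.0, 0.0]}, {"travel": [-0.0167, 0.0001, 0.0], "turn": [0.0, -0.0, 0.0]}, {"travel": [-0.0167, 0.0001, 0.0], "turn": [0.0, -0.0, 0.0]}]
```

>>> {"fn": "servo_tool", "kwargs": {"rows": [{"travel": [-0.0165,0.0002,0],"turn": [0,0,0]},{"travel": [-0.0165,0.0002,0],"turn": [0,0,0]},{"travel": [-0.0165,0.0001,0],"turn": [0,0,0]},{"travel": [-0.0165,0.0001,0],"turn": [0,0,0]},{"travel": [-0.0165,0.0001,0],"turn": [0,0,0]},{"travel": [0,0,0],"turn": [0,0,0]},{"travel": [0,0,0],"turn": [0,0,0]}]}}

```text
t: 4.12
position: [0.4871, -0.1833, 0.372]
eef_rot: [78.4, 89.6, -23.4]
ft_force: [-0.3, -0.0, -2.1]
finger_gap: 0.0547
```

```bash
python3 plan.py .5845 .1923 .18 14 .03
python3 - <<'E'
from h import *
from rig import cams
c=cams.camera("side"); pickle.dump(c,open("side2.pkl","wb"))
crop(c,240,80,150,170,4,"s2.png")
E
```

```text
t 4.1167 grasp [ 0.4882 -0.1838  0.192 ] yaw y -11.78 F [-0.3 -0.  -2.1] gap 0.0547 j [-24.7  15.1  94.4   0.   70.2 -12.9]
dist [ 0.0974  0.3756 -0.012 ] rot [-25.78   0.16  -0.35] n 13
[{"travel": [0.0009, 0.0014, -0.0298], "turn": [-0.035, 0.0, -0.0]}, {"travel": [0.0009, 0.0025, -0.0297], "turn": [-0.035, 0.0, -0.0]}, {"travel": [0.0009, 0.0035, -0.0296], "turn": [-0.035, 0.0, -0.0]}, {"travel": [0.0009, 0.0045, -0.0295], "turn": [-0.035, 0.0, -0.0]}, {"travel": [0.0009, 0.0055, -0.0293], "turn": [-0.035, 0.0, -0.0]}, {"travel": [0.0009, 0.0065, -0.0291], "turn": [-0.035, 0.0, -0.0]}, {"travel": [0.0009, 0.0075, -0.0289], "turn": [-0.035, 0.0, -0.0]}, {"travel": [0.0009, 0.0085, -0.0286], "turn": [-0.035, 0.0, -0.0]}]
```

View pics/s2.png

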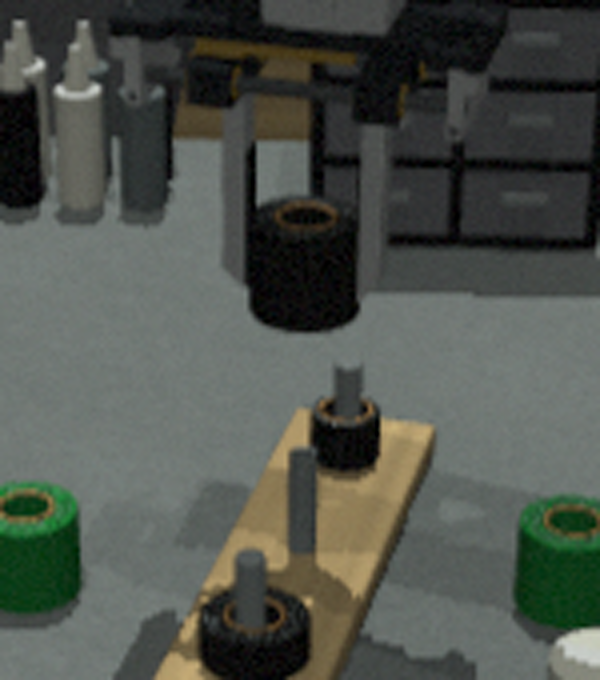

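The roll hangs level between the fingers at crop (303,265). The middle post at (302,500) is bare and the two neighbours are still on their posts. Carrying it to the bay.

>>> {"fn": "servo_tool", "kwargs": {"rows": [{"travel": [0.0009,0.0014,-0.0298],"turn": [-0.035,0,0]},{"travel": [0.0009,0.0025,-0.0297],"turn": [-0.035,0,0]},{"travel": [0.0009,0.0035,-0.0296],"turn": [-0.035,0,0]},{"travel": [0.0009,0.0045,-0.0295],"turn": [-0.035,0,0]},{"travel": [0.0009,0.0055,-0.0293],"turn": [-0.035,0,0]},{"travel": [0.0009,0.0065,-0.0291],"turn": [-0.035,0,0]},{"travel": [0.0009,0.0075,-0.0289],"turn": [-0.035,0,0]},{"travel": [0.0009,0.0085,-0.0286],"turn": [-0.035,0,0]}]}}

```text
t: 4.83
position: [0.5462, 0.0531, 0.3566]
eef_rot: [-62.5, 89.7, -148.1]
ft_force: [0.2, 0.1, -1.0]
finger_gap: 0.0547
```

```bash
python3 plan.py .5845 .1923 .18 14 .03
```

```text
t 4.8333 grasp [0.5455 0.0527 0.1766] yaw y 4.43 F [ 0.2  0.1 -1. ] gap 0.0547 j [ 1.7 19.6 90.6 -0.1 70.  -2.6]
dist [0.0383 0.1392 0.0034] rot [-9.57  0.1   0.24] n 5
[{"travel": [-0.0008, 0.0098, -0.0272], "turn": [-0.033, 0.0, 0.001]}, {"travel": [-0.0008, 0.0107, -0.0268], "turn": [-0.033, 0.0, 0.001]}, {"travel": [-0.0007, 0.0116, -0.0264], "turn": [-0.033, 0.0, 0.001]}, {"travel": [-0.0007, 0.0124, -0.026], "turn": [-0.033, 0.0, 0.001]}, {"travel": [-0.0007, 0.0133, -0.0256], "turn": [-0.033, 0.0, 0.001]}]
```

>>> {"fn": "servo_tool", "kwargs": {"rows": [{"travel": [-0.0008,0.0098,-0.0272],"turn": [-0.033,0,0.001]},{"travel": [-0.0008,0.0107,-0.0268],"turn": [-0.033,0,0.001]},{"travel": [-0.0007,0.0116,-0.0264],"turn": [-0.033,0,0.001]},{"travel": [-0.0007,0.009,-0.019],"turn": [-0.03,0,0.001]},{"travel": [0,0.006,-0.012],"turn": [-0.02,0,0]},{"travel": [0,0,0],"turn": [0,0,0]},{"travel": [0,0,0],"turn": [0,0,0]}]}}

```text
t: 5.42
position: [0.578, 0.1812, 0.3502]
eef_rot: [-86.3, 89.3, -162.5]
ft_force: [-0.3, -0.7, -0.8]
finger_gap: 0.0546
```

```bash
python3 plan.py .5845 .1923 .1 14 .015
python3 - <<'E'
from h import *
from rig import cams
c=cams.camera("side"); pickle.dump(c,open("side3.pkl","wb"))
crop(c,170,180,220,210,3,"s3.png")
E
```

```text
t 5.4167 grasp [0.5759 0.1806 0.1702] yaw y 13.83 F [-0.3 -0.7 -0.8] gap 0.0546 j [14.  27.  81.  -0.  72.7  0.1]
dist [ 0.0065  0.0111 -0.0702] rot [-0.16  0.04  0.71] n 5
[{"travel": [0.014, 0.002, -0.0018], "turn": [-0.001, 0.0, 0.002]}, {"travel": [0.014, 0.0019, -0.0018], "turn": [-0.001, 0.0, 0.002]}, {"travel": [0.014, 0.0019, -0.0018], "turn": [-0.001, 0.0, 0.002]}, {"travel": [0.014, 0.0019, -0.0018], "turn": [-0.001, 0.0, 0.002]}, {"travel": [0.014, 0.0018, -0.0018], "turn": [-0.001, 0.0, 0.002]}]
```

View pics/s3.png

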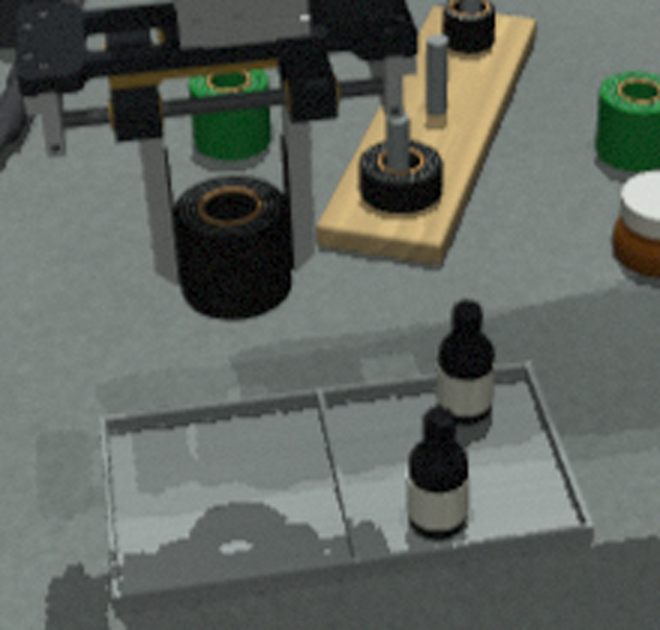

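The roll hangs level, above and behind the bay. The bay is empty (crop 105-350, 400-600) and both bottles are upright in the other half. Moving in and down.

>>> {"fn": "servo_tool", "kwargs": {"rows": [{"travel": [0.01,0.003,-0.003],"turn": [-0.001,0,0.002]},{"travel": [0.013,0.002,-0.002],"turn": [-0.001,0,0.002]},{"travel": [0.013,0.002,-0.002],"turn": [-0.001,0,0.002]},{"travel": [0.013,0.001,-0.001],"turn": [0,0,0.002]},{"travel": [0.01,0,0],"turn": [0,0,0.002]},{"travel": [0,0,0],"turn": [0,0,0]},{"travel": [0,0,0],"turn": [0,0,0]}]}}

```text
t: 6.05
position: [0.5838, 0.1846, 0.2854]
eef_rot: [-64.5, 89.8, -141.1]
ft_force: [0.2, 0.1, -0.7]
finger_gap: 0.0546
```

```bash
python3 plan.py .5845 .1923 .055 14 .01
```

```text
t 6.05 grasp [0.5833 0.1843 0.1054] yaw y 13.4 F [ 0.2  0.1 -0.7] gap 0.0546 j [14.1 31.7 83.2 -0.1 65.3  0.8]
dist [ 0.0007  0.0077 -0.0504] rot [-0.6   0.08  0.16] n 6
[{"travel": [0.0084, 0.0004, -0.0012], "turn": [-0.002, 0.0, 0.0]}, {"travel": [0.0084, 0.0004, -0.0012], "turn": [-0.002, 0.0, 0.0]}, {"travel": [0.0084, 0.0004, -0.0012], "turn": [-0.002, 0.0, 0.0]}, {"travel": [0.0084, 0.0004, -0.0012], "turn": [-0.002, 0.0, 0.0]}, {"travel": [0.0084, 0.0004, -0.0012], "turn": [-0.002, 0.0, 0.0]}, {"travel": [0.0084, 0.0004, -0.0012], "turn": [-0.002, 0.0, 0.0]}]
```

>>> {"fn": "servo_tool", "kwargs": {"rows": [{"travel": [0.008,0.0008,-0.003],"turn": [-0.002,0,0]},{"travel": [0.008,0.0006,-0.003],"turn": [-0.002,0,0]},{"travel": [0.008,0.0004,-0.003],"turn": [-0.002,0,0]},{"travel": [0.008,0.0004,-0.001],"turn": [-0.002,0,0]},{"travel": [0.006,0,0],"turn": [-0.002,0,0]},{"travel": [0,0,0],"turn": [0,0,0]},{"travel": [0,0,0],"turn": [0,0,0]}]}}

```text
t: 6.63
position: [0.5836, 0.1954, 0.2446]
eef_rot: [-39.2, 89.9, -115.2]
ft_force: [1.1, 0.1, -0.6]
finger_gap: 0.0544
```

```bash
python3 plan.py .5845 .1923 .036 14 .005
python3 - <<'E'
from h import *
from rig import cams
c=cams.camera("side"); pickle.dump(c,open("side4.pkl","wb"))
crop(c,180,220,200,170,4,"s4.png")
E
```

```text
t 6.6333 grasp [0.5835 0.1951 0.0646] yaw y 13.98 F [ 1.1  0.1 -0.6] gap 0.0544 j [15.1 34.9 84.1 -0.1 61.   1.2]
dist [ 0.0009 -0.0031 -0.0286] rot [-0.02  0.07  0.06] n 6
[{"travel": [0.0048, 0.0, 0.0005], "turn": [-0.0, 0.0, 0.0]}, {"travel": [0.0048, 0.0, 0.0005], "turn": [-0.0, 0.0, 0.0]}, {"travel": [0.0048, 0.0, 0.0005], "turn": [-0.0, 0.0, 0.0]}, {"travel": [0.0048, 0.0, 0.0005], "turn": [-0.0, 0.0, 0.0]}, {"travel": [0.0048, 0.0, 0.0005], "turn": [-0.0, 0.0, 0.0]}, {"travel": [0.0048, 0.0, 0.0005], "turn": [-0.0, 0.0, 0.0]}]
```

View pics/s4.png

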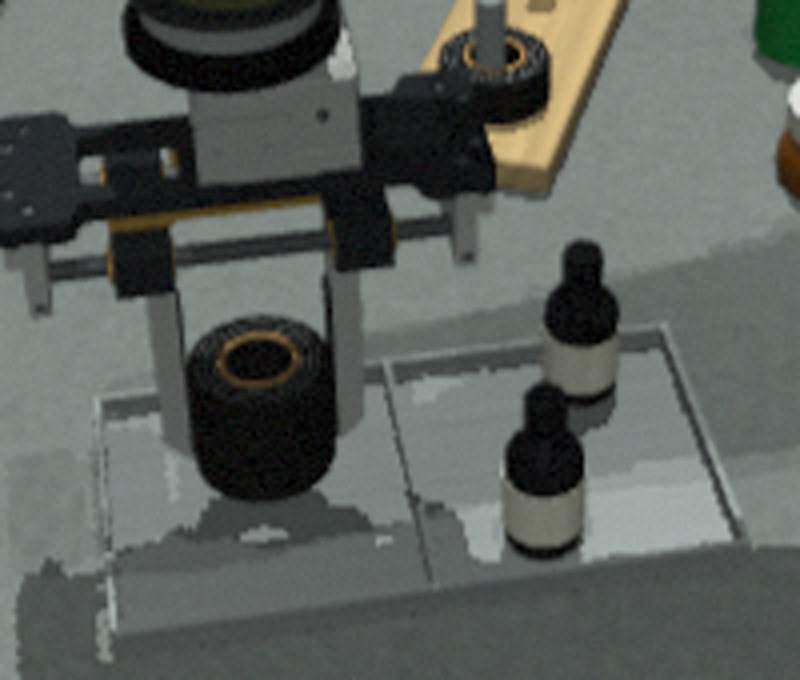

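>>> {"fn": "servo_tool", "kwargs": {"rows": [{"travel": [0.005,0,0.001],"turn": [0,0,0]},{"travel": [0.005,0,0.001],"turn": [0,0,0]},{"travel": [0.005,0,0],"turn": [0,0,0]},{"travel": [0.005,0,0],"turn": [0,0,0]},{"travel": [0,0,0],"turn": [0,0,0]},{"travel": [0,0,0],"turn": [0,0,0]}]}}

```text
t: 7.18
position: [0.5843, 0.1929, 0.2233]
eef_rot: [12.8, 89.9, -63.2]
ft_force: [0.7, -0.7, -1.2]
finger_gap: 0.0548
```

```bash
python3 plan.py .5845 .1923 .036 14 .0025;python3 - <<'E'
from h import *
s=load("side4"); print(back(s,(180+260/4,220+362/4),.0826))
E
```

```text
t 7.1833 grasp [0.5844 0.1927 0.0433] yaw y 13.95 F [ 0.7 -0.7 -1.2] gap 0.0548 j [14.9 36.6 84.7 -0.1 58.7  1. ]
dist [ 0.0002 -0.0006 -0.0073] rot [-0.05  0.08 -0.02] n 3
[{"travel": [0.0024, 0.0, 0.0002], "turn": [-0.0, 0.0, -0.0]}, {"travel": [0.0024, 0.0, 0.0002], "turn": [-0.0, 0.0, -0.0]}, {"travel": [0.0024, 0.0, 0.0002], "turn": [-0.0, 0.0, -0.0]}]
[0.58034271 0.19911533 0.0826    ]
```

>>> {"fn": "servo_tool", "kwargs": {"rows": [{"travel": [0.0025,0,0],"turn": [0,0,0]},{"travel": [0.002,0,0],"turn": [0,0,0]},{"travel": [0.001,0,0],"turn": [0,0,0]},{"travel": [0,0,0],"turn": [0,0,0]},{"travel": [0,0,0],"turn": [0,0,0]}]}}

```text
t: 7.6
position: [0.5844, 0.193, 0.2175]
eef_rot: [28.2, 89.9, -47.8]
ft_force: [-0.2, -0.5, -1.3]
finger_gap: 0.0544
```

Grasp point at 0.0375, with contact expected near 0.035.

>>> {"fn": "servo_tool", "kwargs": {"rows": [{"travel": [0.001,0,0],"turn": [0,0,0]},{"travel": [0.0005,0,0],"turn": [0,0,0]},{"travel": [0,0,0],"turn": [0,0,0]}]}}

```text
t: 7.85
position: [0.5845, 0.193, 0.2162]
eef_rot: [44.0, 89.9, -32.0]
ft_force: [-0.3, -0.2, -1.4]
finger_gap: 0.0547
```

>>> {"fn": "servo_tool", "kwargs": {"rows": [{"travel": [0.001,0,0],"turn": [0,0,0]},{"travel": [0,0,0],"turn": [0,0,0]}]}}

```text
t: 8.02
position: [0.5845, 0.193, 0.2153]
eef_rot: [52.3, 89.9, -23.7]
ft_force: [0.4, 0.7, -1.1]
finger_gap: 0.0545
```

>>> {"fn": "servo_tool", "kwargs": {"rows": [{"travel": [0.001,0,0],"turn": [0,0,0]},{"travel": [0,0,0],"turn": [0,0,0]}]}}

```text
t: 8.18
position: [0.5846, 0.193, 0.2154]
eef_rot: [57.0, 89.9, -19.0]
ft_force: [0.2, -0.8, -1.7]
finger_gap: 0.0542
```

>>> {"fn": "servo_tool", "kwargs": {"rows": [{"travel": [0.0007,0,0],"turn": [0,0,0]},{"travel": [0,0,0],"turn": [0,0,0]}]}}

```text
t: 8.35
position: [0.5847, 0.193, 0.2152]
eef_rot: [65.0, 89.8, -11.0]
ft_force: [-0.8, 0.1, -2.3]
finger_gap: 0.0543
```

>>> {"fn": "servo_tool", "kwargs": {"rows": [{"travel": [0.0015,0,0],"turn": [0,0,0]},{"travel": [0.001,0,0],"turn": [0,0,0]}]}}

```text
t: 8.52
position: [0.5848, 0.193, 0.215]
eef_rot: [62.5, 89.8, -13.5]
ft_force: [-6.7, -1.2, 11.9]
finger_gap: 0.0545
```

```bash
python3 plan.py .5845 .1923 .033 14 .0025
python3 - <<'E'
from h import *
from rig import cams
c=cams.camera("side"); pickle.dump(c,open("side5.pkl","wb"))
crop(c,190,280,120,110,6,"s5.png")
E
```

```text
t 8.5167 grasp [0.5854 0.1929 0.035 ] yaw y 13.97 F [-6.7 -1.2 11.9] gap 0.0545 j [14.9 37.3 84.8 -0.1 57.8  1. ]
dist [-0.0003 -0.0007 -0.002 ] rot [-0.03  0.09 -0.17] n 1
[{"travel": [0.002, -0.0005, 0.0006], "turn": [-0.0, 0.002, -0.003]}]
```

View pics/s5.png

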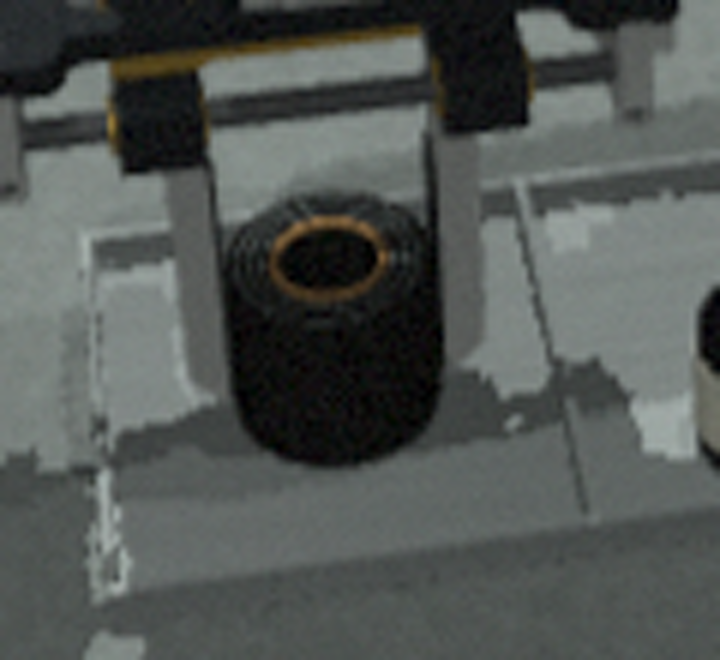

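The roll has touched down: 12 N upward, with the grasp point at 0.035 as predicted. It stands upright in the middle of the bay. I'll open part-way so the finger backs stay clear of the rim and divider.

>>> {"fn": "servo_tool", "kwargs": {"rows": [{"travel": [-0.0003,0,0],"turn": [0,0,0]},{"travel": [0,0,0],"turn": [0,0,0]}]}}

```text
t: 8.73
position: [0.5848, 0.193, 0.2156]
eef_rot: [65.1, 89.8, -10.9]
ft_force: [0.1, -0.1, -1.5]
finger_gap: 0.0547
```

>>> {"fn": "servo_tool", "kwargs": {"rows": [{"travel": [0,0,0],"turn": [0,0,0]},{"travel": [0,0,0],"turn": [0,0,0]},{"travel": [0,0,0],"turn": [0,0,0]},{"travel": [0,0,0],"turn": [0,0,0]}], "hand": 0.78}}

```text
t: 9.07
position: [0.5849, 0.193, 0.2149]
eef_rot: [65.4, 89.8, -10.6]
ft_force: [0.5, 0.1, -0.4]
finger_gap: 0.0731
```

```bash
python3 plan.py .5848 .1930 .15 14 .015
```

```text
t 9.0667 grasp [0.5855 0.1929 0.0349] yaw y 13.97 F [ 0.5  0.1 -0.4] gap 0.0731 j [14.9 37.3 84.8 -0.1 57.7  1. ]
dist [-1.000e-04 -0.000e+00  1.151e-01] rot [-0.03  0.09 -0.19] n 8
[{"travel": [-0.0144, 0.0, 0.0], "turn": [-0.0, 0.0, -0.0]}, {"travel": [-0.0144, 0.0, 0.0], "turn": [-0.0, 0.0, -0.0]}, {"travel": [-0.0144, 0.0, 0.0], "turn": [-0.0, 0.0, -0.0]}, {"travel": [-0.0144, 0.0, 0.0], "turn": [-0.0, 0.0, -0.0]}, {"travel": [-0.0144, 0.0, 0.0], "turn": [-0.0, 0.0, -0.0]}, {"travel": [-0.0144, 0.0, 0.0], "turn": [-0.0, 0.0, -0.0]}, {"travel": [-0.0144, 0.0, 0.0], "turn": [-0.0, 0.0, -0.0]}, {"travel": [-0.0144, -0.0, 0.0], "turn": [-0.0, 0.0, -0.0]}]
```

>>> {"fn": "servo_tool", "kwargs": {"rows": [{"travel": [-0.005,0,0],"turn": [0,0,0]},{"travel": [-0.01,0,0],"turn": [0,0,0]},{"travel": [-0.015,0,0],"turn": [0,0,0]},{"travel": [-0.02,0,0],"turn": [0,0,0]},{"travel": [-0.02,0,0],"turn": [0,0,0]},{"travel": [-0.02,0,0],"turn": [0,0,0]},{"travel": [-0.02,0,0],"turn": [0,0,0]},{"travel": [-0.02,0,0],"turn": [0,0,0]}]}}

```text
t: 9.73
position: [0.5837, 0.1929, 0.3512]
eef_rot: [-56.9, 89.8, -132.9]
ft_force: [0.5, -0.9, 0.6]
finger_gap: 0.0733
```

>>> {"fn": "servo_tool", "kwargs": {"rows": [{"travel": [0,0,0.02],"turn": [0,0,0]},{"travel": [0,0,0.03],"turn": [0,0,0]},{"travel": [0,0,0.03],"turn": [0,0,0]},{"travel": [0,0,0.03],"turn": [0,0,0]},{"travel": [0,0,0.03],"turn": [0,0,0]},{"travel": [0,0,0.02],"turn": [0,0,0]},{"travel": [0,0,0],"turn": [0,0,0]},{"travel": [0,0,0],"turn": [0,0,0]}]}}

```text
t: 10.4
position: [0.6225, 0.0321, 0.367]
eef_rot: [77.9, 89.1, 2.0]
ft_force: [0.0, 0.6, -0.3]
finger_gap: 0.0731
```

```bash
python3 plan.py .5845 .1923 .2 14 .0025
python3 - <<'E'
from h import *
from rig import cams
for n in("side","top"):
    c=cams.camera(n); pickle.dump(c,open(n+"6.pkl","wb")); cv2.imwrite(f"pics/{n}6.png",c["color"][:,:,::-1])
E
```

```text
t 10.4 grasp [0.6252 0.0322 0.1871] yaw y 14.13 F [ 0.   0.6 -0.3] gap 0.0731 j [ -0.4  28.1  77.1   0.   73.9 -14.6]
dist [-0.038   0.1602  0.013 ] rot [ 0.13  0.18 -0.84] n 67
[{"travel": [-0.0002, 0.0, -0.0025], "turn": [0.0, 0.0, -0.0]}, {"travel": [-0.0002, 0.0, -0.0025], "turn": [0.0, 0.0, -0.0]}, {"travel": [-0.0002, 0.0, -0.0025], "turn": [0.0, 0.0, -0.0]}, {"travel": [-0.0002, 0.0, -0.0025], "turn": [0.0, 0.0, -0.0]}, {"travel": [-0.0002, 0.0, -0.0025], "turn": [0.0, 0.0, -0.0]}, {"travel": [-0.0002, 0.0, -0.0025], "turn": [0.0, 0.0, -0.0]}, {"travel": [-0.0002, 0.0, -0.0025], "turn": [0.0, 0.0, -0.0]}, {"travel": [-0.0002, 0.0, -0.0025], "turn": [0.0, 0.0, -0.0]}]
```

View pics/side6.png

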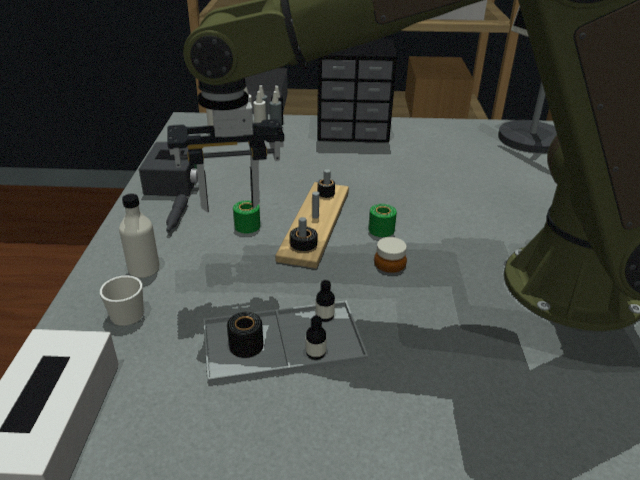

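View pics/top6.png

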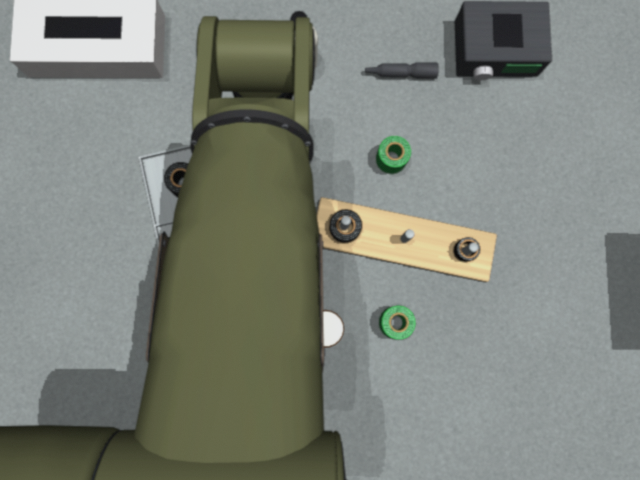

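The roll stands upright in the empty half of the tray (side 245,333; top 180,178). The middle post is bare, the other two rolls are on their posts, and the greens, bottles and lotion have not moved. The gripper is in free air.

Run:
```python
from rig import ticket
print(ticket.sign_off())
```

```text
the job is handed in; nothing more can be done
None
```

The tall roll from the middle post now stands on its flat end near the centre of the tray's empty half, at about (0.585, 0.193). I lifted it straight up, carried it over and lowered it until it touched the floor. The contact force was about 12 N. Then I let go and backed off, and handed the job in at about 10.5 s.

**Last checks:** the final pictures show the roll upright inside the bay and the middle post bare. The low and small rolls are still on their posts, and the green rolls and ink bottles look undisturbed. The gripper is in free air with near-zero force.

**Disagreements:** before the set-down, the side camera put the roll about 4–6 mm from the measured gripper pose. That is more than the 2 mm calibration error but well inside the bay's margin. In the final top view the arm hides most of the tray, so the end state there rests mainly on the side camera.

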